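Lock the length stop of the sheet trimmer with its pin

ROBOT

A 6-joint arm with a two-finger parallel gripper is mounted at the origin on the work surface. World frame = base frame: x ahead of the robot, y to its left, z up, the work surface at z = 0. Lengths are in mm, angles in rad, forces in N, time in s.
With the tool pointing down it reaches from about 350 to 775 mm from the base axis. Payload 7.3 kg.
Tool frame: the origin (TCP) lies midway between the tips of the shut fingers; the grasp point (between the pads) lies 19 mm behind it (bot.tcp_to_grasp is the distance from the TCP to the grasp point, in mm); z points along the fingers, x is the direction in which the jaws open and shut, and the axes are right-handed (so a half turn about z gives the same grasp; the last joint's range is limited). The gripper opens to 92 mm and grips with 3 to 60 N. Pads are 19 mm wide; open, the fingers measure 130 mm over their backs; the gripper's body (75 mm by 190 mm) begins 47 mm behind the grasp point.
Start: joints at [1.203, 0.342, 1.524, -0, 1.275, -0.146], TCP at [115.476, 512.162, 226.741] pointing down, gripper open.
Joint ranges: [-2.53, 2.53], [-0.77, 2.02], [0.04, 2.7], [-1, 4.14], [0.28, 2.66], [-3.11, 3.11]. Speed limits (rad/s): [2.57, 2.57, 3.14, 3.14, 3.14, 3.14].

INTERFACE

Orientations are given as [roll, pitch, yaw] about the fixed x, y, z axes, in that order (R = Rz(yaw) Ry(pitch) Rx(roll)).
In Python, from plant import bot, imaging gives the robot as it stands.
- The arm moves only by the tool play_rows, never from a script. Its argument "moves" is a list of rows, each an object with "linear": the shift along the world's x, y, z in mm, a list of three; "turn": the turn about the world's z in rad; "fingers": the opening, from -1 (shut) to 1 (fully open). A call has 1 to 8 rows; each row is the pose to reach, as a shift and turn from the pose commanded when the call began; what a row does not reach only later rows make up. A row lasts 1/10 s, in which the tool goes at most 50 mm and 8.59 degrees, less where a joint would pass 70% of its speed; a pose out of reach is approached as far as the arm can. A call with a gripper value outside its range is refused whole. The fingers move at their own pace and stop on an object; the grip force is fixed at half the most. Time passes only in rows, so rows that repeat a pose let the fingers close. It gives the time, the measured TCP pose, the force and the opening at its end, in the units of the state.
- bot.get_obs(): the state, without advancing time (a new reading comes with each control period).
- imaging.capture(name): name is "scene" or "top" or "wrist"; returns a dict with "pixels" (400x640x3 uint8, red, green, blue), "range_z" (400x640 float32, mm along the optical axis (not along the pixel's ray), 0 where there is no reading), "mtx" (3x3 intrinsics, pixels), "origin" and "rotation" of the camera in the world; the wrist camera has in their place "T_tool_cam" (4x4, takes a point from camera to tool coordinates, whose origin is the TCP and whose axes are the tool frame's). Camera axes: x right, y down, z forward; pixel columns grow to the right and rows downward; lengths in mm; the calibration is good to about 2 mm. The wrist camera is an equidistant fisheye: a pixel r from the principal point sees the ray r / f radians off the axis. A picture is of the moment at which its call begins: read the wrist's pose just before it.
- bot.close_job(): hands the job in, once; it reports no verdict.
The state is a dict: "time": time; "joint_positions": joint angles; "dq": joint speeds; "tau": joint torques, N m; "tool_pos": TCP position; "tcp_rot": TCP orientation; "contact_force": force on the tool from outside, world axes, zero at the start; "moment": the same for the moment, N m; "grip_width": finger opening in mm.
Only numpy, scipy, OpenCV 4.12 (cv2) and the standard library are available. Lean on these libraries where they do the work, as an engineer would, in place of code of your own. Each camera call takes 0.05 s, during which the arm holds its last target. There are 200 camera calls.

TASK

Slide the yellow length stop along its rail, all the way into the blue fork, so that the holes line up. The red-handled lock pin was put away handle first in the clear sleeve: draw it out by its tip, put it down and take it again by the handle, then push it from the robot's side through fork and stop until the handle is up against the fork. Leave it pinned, and leave the other loose things on the table (can, bottle, tape, screwdriver, marker, offcut, brass standoff) where they are.

Things in the scene. Friction and masses are not known exactly. Their poses are not given: they have to be found in the camera images.
- fence: Fixed length-stop unit: dark base plate (x -50 to 50, y -40 to 290 mm, 10 mm thick), aluminium rail along its y (40 mm wide, top 36 mm up), blue fork at its -y end, 62 mm high end block at y = 283 mm. Origin on the table under the fork's pin holes; x is the way the pin goes in (roughly away from the robot), y runs along the rail away from the fork.
- fork_mouth (a point): Centre of the hole in the near outer face of the blue fork, where the pin enters, 60 mm above the table; axes as the fence. The fork: two upright cheeks, each 12 mm thick, 40 mm wide in y, 78 mm high, outer faces at fence x = -22 and 22 mm, 20 mm apart; an 11.6 mm hole along x, rims slightly chamfered, goes through both.
- fork_exit (a point): Centre of the hole in the outer face of the fork's far cheek, 44 mm beyond fork_mouth along the fence's x.
- stop (a joint): Position of the yellow length stop along the rail: how far (m) it still is from its end stop in the fork. 0 = fully in, holes in line; up to 0.13. It slides with about 3 N of friction.
- stop_fin (a point): On the black fin atop the yellow stop, 100 mm above the table. The fin: 36 mm in the fence's x, 12 mm in y, top 115 mm above the table; it rises from the stop's yellow block (56 x 68 mm, top 74 mm above the table). Axes as the fence.
- stop_hole (a point): Centre of the 11.6 mm hole, along the fence's x, through the stop's yellow tongue (14 mm thick in x), 60 mm above the table, 85 mm nearer the fork than the fin. It moves with the stop.
- sleeve: Clear acrylic sleeve fixed on a grey block. Origin on the table under its open mouth; x points out of the mouth. Tunnel 24 mm wide, 23 mm high, 80 mm deep, floor 26 mm above the table; outside 32 mm wide (grey block, 20 mm high, 50 mm wide) and 53 mm high. The pin lies in it handle first; about 36 mm of its shank sticks out.
- pin: Lock pin, 110 mm long, 120 g: a red square handle 18 x 18 x 48 mm and a steel shank 10 mm thick, 62 mm long, whose last 6 mm taper. Origin on the axis at the shoulder where handle meets shank; x points along the shank to the tip. It balances inside the handle and lies on a flat of the handle, axis 9 mm up, on a table.
- pin_tip (a point): The pin's tip, 62 mm from the shoulder.
- pin_handle (a point): Middle of the pin's red handle, 24 mm behind the shoulder.
- can: Bystander: drinks can, 54 mm across, 100 mm high; origin under its middle.
- glue: Bystander: black bottle, 54 mm across, 140 mm high; origin under its middle.
- tape: Bystander: ring of brown tape, 90 mm across, 24 mm high; origin under its middle.
- driver: Bystander: yellow screwdriver lying on the table.
- marker: Bystander: green marker, 130 mm long, 15 mm thick, lying on the table.
- scrap: Bystander: brown paper-faced acrylic offcut, 80 x 50 x 10 mm, lying flat; origin under its middle.
- standoff: Bystander: brass sign standoff, 28 mm across, 28 mm high; origin under its middle.

How it is judged (in metres and radians):
On the way, in this order (a step that is already met when the one before it is completed fails the run):
1. the yellow stop is fully in the fork (value of joint stop below 0.003 m), for 0.2 s.
2. the pin is through fork and stop with its handle against the fork (distance between pin and fork_mouth below 0.005 m and x of pin_tip in the frame of fork_exit above 0.012 m), for 0.2 s.
At the end, for the whole second after the job is handed in: The stop is within 3 mm of fully in; the pin has gone in from the robot's side through near cheek, tongue and far cheek, its shoulder within 5 mm of the near hole's mouth, its tip at least 12 mm out of the far cheek (18 mm when home), parallel to the holes within 0.1 rad, released and at rest (all of step 2 and value of joint stop below 0.003 m and angle between the x axis of pin and the x axis of fence, either way round below 0.1 rad and linear speed of pin below 0.02 m/s); the robot touches nothing.
It fails at once if a bystander (can, bottle, tape, screwdriver, marker, offcut, standoff) is moved more than 30 mm (distance of any of can, glue, tape, driver, marker, scrap, standoff from where it was at the start of the episode above 0.03 m).
It also fails if it takes over 67 s, if anything falls off the work surface, if the arm or the gripper's body presses on something with over 40 N, if the wrist force passes 120 N, or if a joint passes its speed limit or range.

## Working session

There is one attempt and no reset: what is moved stays moved. The work goes in short steps, Python scripts to look and compute and a tool call to move; the robot and the scene stay as the last step left them, time stands still between calls to the robot, and variables do not carry over. Pictures are saved under pics/ and viewed, on a budget of 10 in all, crops included, one or two more only if the job needs it, and the job is handed in when it is done.

Besides the shell and the picture viewer there is one more tool, called as name(argument=value, ...), one argument or row to a line, values as JSON. play_rows: Moves the arm, as the interface text tells. Its arguments: {"type":"object","properties":{"moves":{"type":"array","items":{"type":"object","properties":{"linear":{"type":"array","items":{"type":"number"}},"turn":{"type":"number"},"fingers":{"type":"number"}}}}},"required":["moves"]}

```bash
mkdir -p pics; ls
cat > h.py <<'E'
import numpy as np, cv2
from plant import bot, imaging
def snap(name,fn,crop=None,scale=1):
    c=imaging.capture(name); np.savez('pics/'+fn+'.npz',**c)
    im=c['pixels'][:,:,::-1]
    if crop: im=im[crop[1]:crop[3],crop[0]:crop[2]]
    if scale!=1: im=cv2.resize(im,None,fx=scale,fy=scale)
    cv2.imwrite('pics/'+fn+'.png',im); return c
def cloud(c):
    z=c['range_z']; v,u=np.mgrid[:z.shape[0],:z.shape[1]]
    K=np.array(c['mtx']); p=np.stack([(u-K[0,2])/K[0,0]*z,(v-K[1,2])/K[1,1]*z,z],-1)
    return p@np.array(c['rotation']).T+np.array(c['origin'])
E
python3 - <<'E'
from h import *
a=snap('top','top0');b=snap('scene','scene0')
cv2.imwrite('pics/both0.png',cv2.resize(np.vstack([a['pixels'],b['pixels']])[:,:,::-1],None,fx=.75,fy=.75))
for c in (a,b): print(c['mtx'],c['origin'],c['rotation'])
o=bot.get_obs(); print(o['time'],o['tool_pos'],o['tcp_rot'],o['grip_width'],bot.tcp_to_grasp)
E
```

```text
pics
[[384.8591814    0.         319.78008131]
 [  0.         384.8591814  195.78580598]
 [  0.           0.           1.        ]] [ 495.48788252   25.48094933 1132.78814436] [-3.08571837  0.00338207 -1.56795744]
[[429.62559238   0.         315.54515525]
 [  0.         429.62559238 191.94181534]
 [  0.           0.           1.        ]] [1105.39121208  937.24243501  778.83813049] [-2.14859141 -0.01074973  2.60250567]
0.1 [115.33803469 511.81480598 226.1255213 ] [-3.14139959e+00  1.32961250e-03  1.34902136e+00] 92.34024762361732 18.8
```

View pics/both0.png

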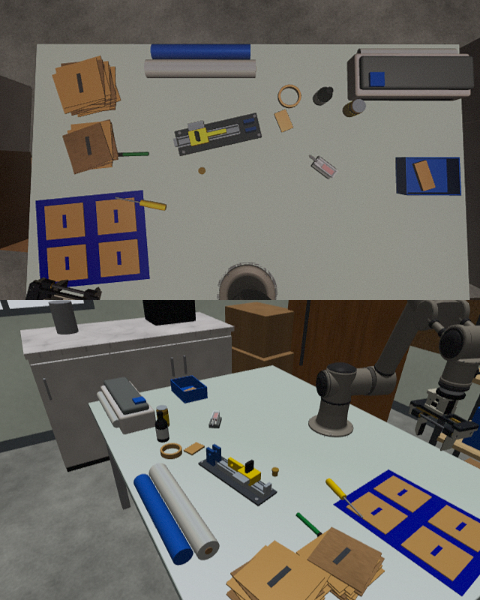

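The top view shows the fence (fork at about (245,125), fin at about (200,132)), with the sleeve at about (322,166). The standoff is at (202,170), the offcut at (284,122) and the tape at (289,96). Next I'll zoom in and take metric measurements.

```bash
cat >> h.py <<'E'
from scipy.spatial.transform import Rotation as Rot
def cloud(c):
    z=c['range_z']; v,u=np.mgrid[:z.shape[0],:z.shape[1]]
    K=np.array(c['mtx']); p=np.stack([(u-K[0,2])/K[0,0]*z,(v-K[1,2])/K[1,1]*z,z],-1)
    return p@Rot.from_euler('xyz',c['rotation']).as_matrix().T+np.array(c['origin'])
E
python3 - <<'E'
from h import *
c=dict(np.load('pics/top0.npz')); P=cloud(c)
print(P[230,330],P[300,300],P[165,345],P[195,420])
np.save('pics/P0.npy',P)
im=c['pixels'][:,:,::-1]
cv2.imwrite('pics/z0.png',cv2.resize(im[100:260,220:480],None,fx=3,fy=3,interpolation=cv2.INTER_CUBIC))
hsv=cv2.cvtColor(im,cv2.COLOR_BGR2HSV)
def rep(n,m,box=(220,100,480,260)):
    M=np.zeros(m.shape,bool);M[box[1]:box[3],box[0]:box[2]]=1;m=m&M
    p=P[m]; print(n,m.sum(),'med',np.median(p,0).round(1),'min',p.min(0).round(1),'max',p.max(0).round(1))
H,S,V=[hsv[...,i] for i in range(3)]
rep('yellow',(H>20)&(H<35)&(S>150)&(V>100))
rep('yellowtop',(H>20)&(H<35)&(S>150)&(V>100)&(abs(P[...,2]-74)<6))
rep('fin',(P[...,2]>100)&(P[...,2]<125),(220,140,360,215))
rep('forktop',(P[...,2]>70)&(P[...,2]<88)&(H>95)&(H<130)&(S>80),(300,140,360,200))
rep('block',(P[...,2]>54)&(P[...,2]<70)&(S<60),(220,150,260,215))
rep('plate',(P[...,2]>5)&(P[...,2]<15),(220,140,360,215))
rep('red',((H<8)|(H>172))&(S>60),(400,190,460,250))
rep('sleeve',(P[...,2]>15),(400,190,460,250))
E
```

```text
[458.31456349  -0.83354108  -2.74227464] [255.25402949  86.15042769  -1.25990675] [650.61653129 -45.04928008  -2.16311094] [ 562.21345111 -266.93337203   -4.70529351]
yellow 513 med [600.5 167.6  74. ] min [561.9  81.2  51. ] max [625.9 220.5 112.8]
yellowtop 497 med [600.4 169.3  73.9] min [561.9  81.2  68.3] max [625.9 220.5  79.8]
fin 69 med [593.6 183.  113.1] min [575.7 175.4 100.3] max [610.2 191.6 118.9]
forktop 128 med [645.2  -4.3  76.9] min [612.5 -29.4  70.4] max [662.1  17.8  82.9]
block 121 med [618.4 221.5  66.5] min [559.4 198.6  54.7] max [646.4 277.4  69.9]
plate 2033 med [607.1  84.5   9.2] min [513.5 -62.3   5. ] max [721.  287.7  14.8]
red 94 med [ 472.2 -298.4   52.3] min [ 455.4 -318.6   46.3] max [ 491.7 -276.6   56.2]
sleeve 589 med [ 480.6 -285.1   50.4] min [ 439.7 -337.7   15.3] max [ 525.6   25.5 1132.8]
```

View pics/z0.png

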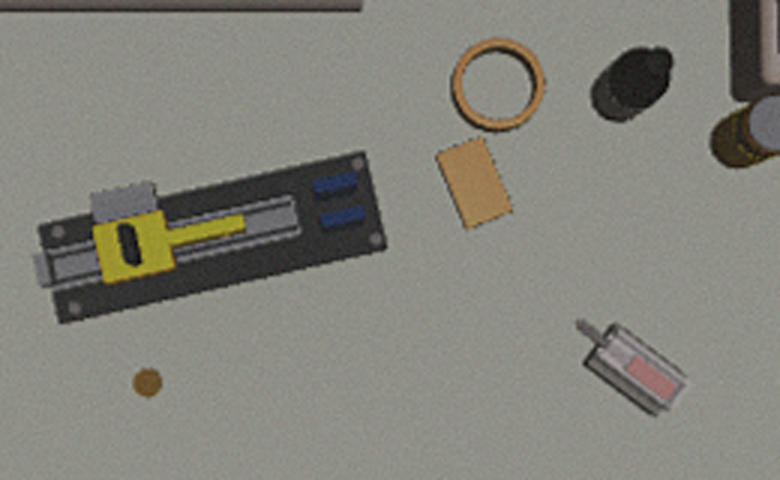

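Run:
```python
from h import *
P=np.load('pics/P0.npy'); c=dict(np.load('pics/top0.npz')); im=c['pixels'][:,:,::-1]
hsv=cv2.cvtColor(im,cv2.COLOR_BGR2HSV);H,S,V=[hsv[...,i] for i in range(3)]
X,Y,Z=[P[...,i] for i in range(3)]
def box(n,m):
    m=m.astype(np.uint8); k,l,st,_=cv2.connectedComponentsWithStats(m); i=1+np.argmax(st[1:,4]); m=l==i
    p=P[m]; r=cv2.minAreaRect(p[:,:2].astype(np.float32)); print(n,m.sum(),r,'z',np.median(p[:,2]).round(1)); return m
roi=(X>480)&(X<740)&(Y>-80)&(Y<300)
pl=box('plate',roi&(V<75)&(Z>4)&(Z<16)|(roi&(Z>16)&(X<670)))
fk=roi&(H>95)&(H<130)&(S>80)&(Z>70)
k,l,st,ct=cv2.connectedComponentsWithStats(fk.astype(np.uint8))
for i in range(1,k):
    if st[i,4]>20: print('cheek',st[i,4],P[l==i].mean(0).round(1),cv2.minAreaRect(P[l==i][:,:2].astype(np.float32)))
box('fin',roi&(Z>100)&(V<80))
box('ytop',roi&(H>20)&(H<35)&(S>150)&(abs(Z-74)<5))
s=(X>400)&(X<560)&(Y>-370)&(Y<-220)
box('sleevetop',s&(Z>44)&(Z<60)); box('red',s&((H<8)|(H>172))&(S>60))
sh=s&(Z>20)&(Z<44); k,l,st,ct=cv2.connectedComponentsWithStats(sh.astype(np.uint8))
for i in range(1,k):
    if st[i,4]>5: print('sh',st[i],P[l==i].mean(0).round(1),cv2.minAreaRect(P[l==i][:,:2].astype(np.float32)))
```

```text
plate 3859 ((573.19482421875, 108.60237121582031), (183.12167358398438, 330.37933349609375), 10.506268501281738) z 13.6
cheek 66 [652.6  -1.7  76.5] ((652.6947021484375, -1.3874988555908203), (11.840761184692383, 39.29634475708008), 11.693341255187988)
cheek 63 [619.3  -8.3  93.6] ((568.3048706054688, 13.504558563232422), (36.371253967285156, 143.03878784179688), 66.39347839355469)
fin 61 ((592.1080932617188, 183.32582092285156), (33.31972885131836, 10.76353645324707), 13.677240371704102) z 113.1
ytop 479 ((600.9237670898438, 149.1656494140625), (54.412357330322266, 137.4147186279297), 13.082793235778809) z 73.9
sleevetop 360 ((481.0049743652344, -292.48406982421875), (84.53311157226562, 33.272220611572266), 53.28886795043945) z 51.8
red 94 ((473.3414001464844, -297.76092529296875), (45.421546936035156, 15.958794593811035), 51.617942810058594) z 52.3
sh [412 207  30  30 111] [ 489.2 -267.9   31.6] ((484.47857666015625, -271.5462951660156), (110.2655258178711, 28.58196449279785), 33.11338806152344)
```

play_rows(
  moves=[
    {"linear":[477,-329,0],"turn":0.45,"fingers":1},
    {"linear":[477,-329,0],"turn":0.45,"fingers":1},
    {"linear":[477,-329,0],"turn":0.45,"fingers":1},
    {"linear":[477,-329,0],"turn":0.45,"fingers":1},
    {"linear":[477,-329,0],"turn":0.45,"fingers":1},
    {"linear":[477,-329,0],"turn":0.45,"fingers":1},
    {"linear":[477,-329,0],"turn":0.45,"fingers":1},
    {"linear":[477,-329,0],"turn":0.45,"fingers":1},
  ],
)

```text
time: 0.9
tool_pos: [431.8, 293.7, 226.5]
tcp_rot: [-3.141, -0.0, 1.799]
contact_force: [0.6, 1.2, -0.2]
grip_width: 91.5
```

play_rows(
  moves=[
    {"linear":[300,-220,0],"turn":0,"fingers":1},
  ],
)

```text
time: 1.0
tool_pos: [472.2, 264.2, 226.5]
tcp_rot: [-3.141, -0.0, 1.799]
contact_force: [0.3, 0.9, 0.3]
grip_width: 92.2
```

play_rows(
  moves=[
    {"linear":[106,-74,0],"turn":0,"fingers":1},
    {"linear":[106,-74,0],"turn":0,"fingers":1},
    {"linear":[106,-74,0],"turn":0,"fingers":1},
    {"linear":[106,-74,0],"turn":0,"fingers":1},
    {"linear":[106,-74,0],"turn":0,"fingers":1},
  ],
)

```text
time: 1.5
tool_pos: [576.5, 191.4, 225.8]
tcp_rot: [-3.14, -0.001, 1.798]
contact_force: [0.6, 0.9, -1.0]
grip_width: 92.1
```

```bash
cat >> h.py <<'E'
def wcloud(c,o):
    z=c['range_z'].astype(float); v,u=np.mgrid[:z.shape[0],:z.shape[1]]
    K=np.array(c['mtx']); x=(u-K[0,2])/K[0,0]; y=(v-K[1,2])/K[1,1]; r=np.hypot(x,y)+1e-9
    t=np.tan(np.minimum(r,1.5)); p=np.stack([x/r*t*z,y/r*t*z,z],-1)
    T=np.array(c['T_tool_cam']); p=p@T[:3,:3].T+T[:3,3]
    return p@Rot.from_euler('xyz',o['tcp_rot']).as_matrix().T+np.array(o['tool_pos'])
E
python3 - <<'E'
from h import *
o=bot.get_obs(); c=snap('wrist','w1'); print(o['tool_pos'],o['tcp_rot'],c['mtx'],c['T_tool_cam'])
P=wcloud(c,o); np.save('pics/Pw1.npy',P)
X,Y,Z=[P[...,i] for i in range(3)]
hsv=cv2.cvtColor(c['pixels'],cv2.COLOR_RGB2HSV);H,S,V=[hsv[...,i] for i in range(3)]
ok=c['range_z']>0
def rect(n,m):
    k,l,st,_=cv2.connectedComponentsWithStats(m.astype(np.uint8)); i=1+np.argmax(st[1:,4]); p=P[l==i]
    print(n,st[i],cv2.minAreaRect(p[:,:2].astype(np.float32)),p.mean(0).round(1),np.median(p[:,2]))
rect('fin',ok&(abs(Z-114)<6)&(V<90)&(Y>100))
rect('ytop',ok&(abs(Z-74)<5)&(H>20)&(H<35)&(S>120))
f=ok&(abs(Z-78)<5)&(H>95)&(H<130)&(S>80)
k,l,st,ct=cv2.connectedComponentsWithStats(f.astype(np.uint8))
for i in range(1,k):
    if st[i,4]>20: print('cheek',st[i],P[l==i].mean(0).round(1),cv2.minAreaRect(P[l==i][:,:2].astype(np.float32)))
E
```

```text
[576.49446947 191.38883889 225.82447146] [-3.13959442e+00 -5.61154305e-04  1.79775505e+00] [[309.70691629   0.         322.98913808]
 [  0.         309.70691629 195.30417134]
 [  0.           0.           1.        ]] [[ 9.99999990e-01 -1.16725864e-04 -7.42248804e-05  7.51011444e-01]
 [ 1.33318816e-04  9.56367677e-01  2.92165790e-01 -7.90406275e+01]
 [ 3.68829720e-05 -2.92165797e-01  9.56367683e-01 -1.57427712e+02]
 [ 0.00000000e+00  0.00000000e+00  0.00000000e+00  1.00000000e+00]]
fin [304 187  13  37 454] ((591.7898559570312, 183.4830322265625), (34.803688049316406, 11.358476638793945), 11.743290901184082) [590.9 183.5 113.9] 114.02689583290001
ytop [ 215  168  129   51 3626] ((600.5205078125, 148.79330444335938), (55.40671920776367, 138.99049377441406), 12.677633285522461) [594.3 165.9  74.2] 73.56543142972907
cheek [130 176  29  12 292] [620.3  -7.9  77.3] ((620.8381958007812, -9.57246208190918), (12.498895645141602, 39.562862396240234), 12.336853981018066)
cheek [135 202  28  12 275] [651.1  -0.9  77.2] ((651.2532958984375, -1.8757820129394531), (12.812744140625, 39.525638580322266), 11.217455863952637)
```

View pics/w1.png

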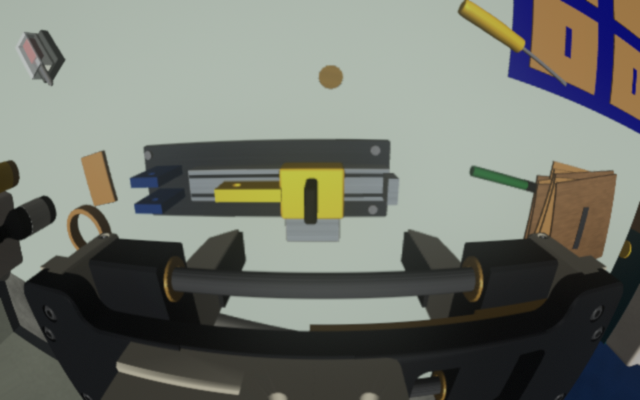

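The wrist view confirms the layout: cheeks at about (155,188), fin at (311,200), standoff at (331,77). The measurements agree with the top camera. Next I check where the arm has settled.

play_rows(
  moves=[
    {"linear":[0,0,0],"turn":0,"fingers":1},
    {"linear":[0,0,0],"turn":0,"fingers":1},
  ],
)

```text
time: 1.75
tool_pos: [575.9, 192.8, 227.1]
tcp_rot: [3.141, -0.0, 1.801]
contact_force: [0.1, -0.5, -1.0]
grip_width: 91.6
```

play_rows(
  moves=[
    {"linear":[16,-9,-50],"turn":-0.005,"fingers":1},
    {"linear":[16,-9,-95],"turn":-0.005,"fingers":1},
    {"linear":[16,-9,-143],"turn":-0.005,"fingers":1},
    {"linear":[16,-9,-143],"turn":-0.005,"fingers":1},
    {"linear":[16,-9,-143],"turn":-0.005,"fingers":-1},
    {"linear":[16,-9,-143],"turn":-0.005,"fingers":-1},
    {"linear":[16,-9,-143],"turn":-0.005,"fingers":-1},
    {"linear":[16,-9,-143],"turn":-0.005,"fingers":-1},
  ],
)

```text
time: 2.55
tool_pos: [592.9, 183.0, 84.4]
tcp_rot: [3.141, -0.0, 1.794]
contact_force: [-0.1, -0.4, -0.4]
grip_width: 64.1
```

play_rows(
  moves=[
    {"linear":[0,0,0],"turn":0,"fingers":-1},
    {"linear":[0,0,0],"turn":0,"fingers":-1},
    {"linear":[0,0,0],"turn":0,"fingers":-1},
  ],
)

```text
time: 2.85
tool_pos: [592.8, 182.7, 83.9]
tcp_rot: [3.141, -0.0, 1.794]
contact_force: [0.2, 0.2, -0.1]
grip_width: 40.6
```

play_rows(
  moves=[
    {"linear":[0,0,0],"turn":0,"fingers":-1},
    {"linear":[0,0,0],"turn":0,"fingers":-1},
    {"linear":[0,0,0],"turn":0,"fingers":-1},
    {"linear":[0,0,0],"turn":0,"fingers":-1},
    {"linear":[0,0,0],"turn":0,"fingers":-1},
  ],
)

```text
time: 3.35
tool_pos: [592.8, 182.7, 83.7]
tcp_rot: [-3.142, 0.0, 1.794]
contact_force: [-0.2, 0.1, -0.1]
grip_width: 11.8
```

play_rows(
  moves=[
    {"linear":[3.3,-14.6,0],"turn":0,"fingers":-1},
    {"linear":[6.7,-29.2,0],"turn":0,"fingers":-1},
    {"linear":[10,-43.9,0],"turn":0,"fingers":-1},
    {"linear":[13.4,-58.5,0],"turn":0,"fingers":-1},
    {"linear":[16.7,-73,0],"turn":0,"fingers":-1},
    {"linear":[20.1,-88,0],"turn":0,"fingers":-1},
    {"linear":[21.6,-94.6,0],"turn":0,"fingers":-1},
    {"linear":[21.6,-94.6,0],"turn":0,"fingers":-1},
  ],
)

```text
time: 4.15
tool_pos: [615.3, 85.9, 83.7]
tcp_rot: [3.141, 0.002, 1.792]
contact_force: [4.1, -2.8, -3.9]
grip_width: 11.9
```

play_rows(
  moves=[
    {"linear":[0.9,-3.9,0],"turn":0,"fingers":-1},
    {"linear":[1.8,-7.8,0],"turn":0,"fingers":-1},
    {"linear":[2.3,-10,0],"turn":0,"fingers":-1},
    {"linear":[2.8,-12,0],"turn":0,"fingers":-1},
    {"linear":[2.8,-12,0],"turn":0,"fingers":-1},
  ],
)

```text
time: 4.65
tool_pos: [617.4, 76.7, 83.7]
tcp_rot: [3.141, -0.0, 1.795]
contact_force: [4.8, 2.6, -3.9]
grip_width: 12.1
```

play_rows(
  moves=[
    {"linear":[0.3,-1.5,0],"turn":0,"fingers":-1},
    {"linear":[0.6,-3,0],"turn":0,"fingers":-1},
    {"linear":[0.9,-4,0],"turn":0,"fingers":-1},
    {"linear":[0.9,-4,0],"turn":0,"fingers":-1},
  ],
)

```text
time: 5.05
tool_pos: [617.6, 75.8, 83.7]
tcp_rot: [3.141, -0.005, 1.795]
contact_force: [3.1, 14.9, -2.3]
grip_width: 12.0
```

play_rows(
  moves=[
    {"linear":[0,0,0],"turn":0,"fingers":1},
    {"linear":[0,0,0],"turn":0,"fingers":1},
    {"linear":[0,0,0],"turn":0,"fingers":1},
    {"linear":[0,0,50],"turn":0,"fingers":1},
    {"linear":[0,0,100],"turn":0,"fingers":1},
    {"linear":[-5,-15,120],"turn":-0.15,"fingers":1},
    {"linear":[-15,-45,120],"turn":-0.3,"fingers":1},
    {"linear":[-25,-80,120],"turn":-0.45,"fingers":1},
  ],
)

```text
time: 5.85
tool_pos: [592.8, -8.4, 204.9]
tcp_rot: [3.14, 0.0, 1.339]
contact_force: [0.4, -0.4, -0.2]
grip_width: 70.7
```

play_rows(
  moves=[
    {"linear":[-10,-30,0],"turn":-0.149,"fingers":1},
    {"linear":[-20,-60,0],"turn":-0.298,"fingers":1},
    {"linear":[-30,-90,0],"turn":-0.447,"fingers":1},
    {"linear":[-40,-120,0],"turn":-0.596,"fingers":1},
    {"linear":[-50,-150,0],"turn":-0.745,"fingers":1},
    {"linear":[-60,-180,0],"turn":-0.894,"fingers":1},
    {"linear":[-68,-210,0],"turn":-1.043,"fingers":1},
    {"linear":[-75,-240,0],"turn":-1.192,"fingers":1},
  ],
)

```text
time: 6.65
tool_pos: [517.0, -249.3, 203.9]
tcp_rot: [-3.142, 0.001, 0.145]
contact_force: [0.2, -0.6, 0.6]
grip_width: 91.8
```

play_rows(
  moves=[
    {"linear":[0,0,0],"turn":-0.149,"fingers":1},
    {"linear":[0,0,0],"turn":-0.298,"fingers":1},
    {"linear":[0,0,0],"turn":-0.447,"fingers":1},
    {"linear":[0,0,0],"turn":-0.596,"fingers":1},
    {"linear":[0,0,0],"turn":-0.745,"fingers":1},
    {"linear":[0,0,0],"turn":-0.794,"fingers":1},
    {"linear":[0,0,0],"turn":-0.794,"fingers":1},
  ],
)

```text
time: 7.35
tool_pos: [517.6, -248.1, 203.8]
tcp_rot: [3.141, 0.0, -0.643]
contact_force: [-0.5, -0.9, 0.2]
grip_width: 91.7
```

Run:
```python
from h import *
o=bot.get_obs(); c=snap('wrist','w2'); print(o['time'],o['tool_pos'],o['tcp_rot'])
P=wcloud(c,o); np.savez('pics/Pw2.npz',P=P,**c)
# enlarged crop around projected region of pin
X,Y,Z=[P[...,i] for i in range(3)]
m=(X>420)&(X<550)&(Y>-350)&(Y<-200)&(Z>10)&(c['range_z']>0)
v,u=np.where(m); print(u.min(),u.max(),v.min(),v.max())
```

```text
7.35 [ 517.62471251 -248.11531712  203.76709045] [ 3.14115568e+00  4.63073491e-04 -6.42844043e-01]
75 474 163 399
```

View pics/w2.png

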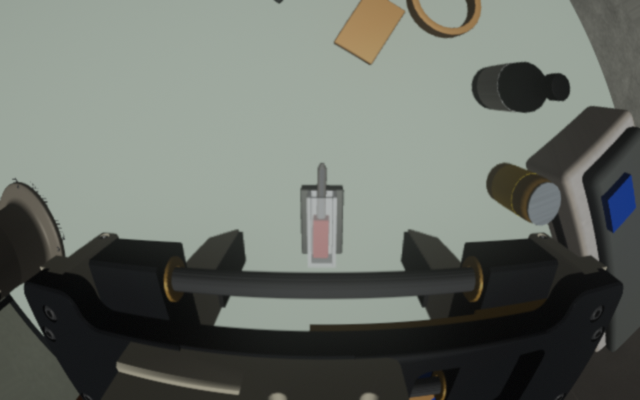

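The pin shank runs from about (321,163) to (321,190) and is lined up with the tool. The sleeve mouth is at about row 190, and the can, bottle and tape are well away. Now the metric shank pose.

Run:
```python
from h import *
d=np.load('pics/Pw2.npz'); P=d['P']; px=d['pixels']
for v in range(158,206,3):
    r=P[v,312:332]; print(v,r[:,2].round(0).astype(int).tolist())
m=np.zeros(P.shape[:2],bool); m[160:186,310:334]=1; m&=(P[...,2]>25)&(P[...,2]<50)
p=P[m]; print(m.sum(),p.mean(0),cv2.minAreaRect(p[:,:2].astype(np.float32)))
s=np.zeros_like(m); s[180:265,290:350]=1; s&=(P[...,2]>46)&(P[...,2]<60)
q=P[s]; print(s.sum(),cv2.minAreaRect(q[:,:2].astype(np.float32)))
```

```text
158 [-2, -2, -1, -1, -1, -2, 1, 1, -1, 0, 0, 0, -1, 0, -1, -1, 0, 0, 0, -1]
161 [-1, -1, 0, -1, -1, -1, 0, -1, 0, 0, 0, 0, 1, 0, -1, -2, -1, -1, 0, -1]
164 [0, -2, -1, -1, -1, 0, 0, -1, 34, 36, 37, 37, 36, -1, 0, 0, -2, -1, 0, -1]
167 [-1, 0, 0, 0, 0, 0, 1, 37, 38, 39, 38, 38, 37, 37, -1, 0, 0, 0, 0, -1]
170 [-2, -1, 0, -1, 0, 38, 38, 38, 39, 40, 40, 39, 39, 39, 36, -1, -1, -1, -2, 0]
173 [0, -1, -1, 0, -1, 36, 37, 38, 40, 39, 40, 40, 39, 38, 34, 0, -1, 0, 0, 0]
176 [-1, -2, -1, 0, -2, 35, 38, 38, 41, 39, 39, 38, 38, 37, 0, 0, -1, 0, 0, 0]
179 [0, 1, 0, -1, -1, 38, 38, 37, 39, 39, 39, 39, 38, 38, 0, -1, 0, -1, -1, -2]
182 [0, -1, -1, 1, -1, 37, 37, 37, 39, 38, 37, 38, 40, 38, 0, -1, -2, 0, 0, -1]
185 [1, 2, 2, 3, 2, 37, 37, 38, 40, 38, 38, 39, 38, 38, 1, 2, 2, 3, 1, 3]
188 [17, 19, 18, 18, 16, 37, 37, 38, 38, 41, 39, 39, 40, 37, 18, 18, 19, 19, 18, 18]
191 [26, 26, 25, 26, 26, 40, 36, 38, 39, 40, 39, 39, 39, 37, 24, 26, 26, 26, 25, 25]
194 [25, 26, 26, 26, 26, 39, 38, 40, 38, 40, 38, 39, 38, 38, 26, 27, 25, 26, 25, 26]
197 [52, 52, 51, 51, 52, 51, 51, 51, 51, 51, 52, 50, 52, 50, 52, 51, 51, 53, 52, 51]
200 [53, 54, 52, 53, 52, 53, 54, 53, 53, 51, 52, 52, 53, 53, 53, 53, 52, 52, 54, 52]
203 [53, 53, 52, 53, 52, 54, 52, 52, 52, 52, 52, 52, 52, 53, 52, 53, 52, 53, 52, 53]
198 [ 518.19155684 -243.41441305   37.90460443] ((518.3883666992188, -243.46609497070312), (24.04022216796875, 9.719612121582031), 52.861053466796875)
2001 ((481.640380859375, -291.8787841796875), (80.87156677246094, 32.43594741821289), 53.782108306884766)
```

play_rows(
  moves=[
    {"linear":[1.3,6.3,-45],"turn":0.006,"fingers":0.6},
    {"linear":[1.3,6.3,-90],"turn":0.006,"fingers":0.4},
    {"linear":[1.3,6.3,-135],"turn":0.006,"fingers":0.2},
    {"linear":[1.3,6.3,-165],"turn":0.006,"fingers":0},
    {"linear":[1.3,6.3,-177.3],"turn":0.006,"fingers":-0.2},
    {"linear":[1.3,6.3,-177.3],"turn":0.006,"fingers":-0.4},
    {"linear":[1.3,6.3,-177.3],"turn":0.006,"fingers":-1},
    {"linear":[1.3,6.3,-177.3],"turn":0.006,"fingers":-1},
  ],
)

```text
time: 8.2
tool_pos: [520.6, -242.4, 28.4]
tcp_rot: [-3.141, -0.004, -0.636]
contact_force: [-0.0, -0.6, 0.2]
grip_width: 32.6
```

play_rows(
  moves=[
    {"linear":[0,0,0],"turn":0,"fingers":-1},
    {"linear":[0,0,0],"turn":0,"fingers":-1},
    {"linear":[0,0,0],"turn":0,"fingers":-1},
    {"linear":[0,0,0],"turn":0,"fingers":-1},
    {"linear":[0,0,0],"turn":0,"fingers":-1},
  ],
)

```text
time: 8.7
tool_pos: [519.6, -241.6, 26.6]
tcp_rot: [-3.141, -0.0, -0.636]
contact_force: [0.5, 1.1, 0.8]
grip_width: 9.1
```

play_rows(
  moves=[
    {"linear":[0,0,0],"turn":0,"fingers":-1},
    {"linear":[6,8,0],"turn":0,"fingers":-1},
    {"linear":[15,20,0],"turn":0,"fingers":-1},
    {"linear":[24,32,0],"turn":0,"fingers":-1},
    {"linear":[33,44,0],"turn":0,"fingers":-1},
    {"linear":[42,56,0],"turn":0,"fingers":-1},
    {"linear":[51,68,0],"turn":0,"fingers":-1},
    {"linear":[57,76,0],"turn":0,"fingers":-1},
  ],
)

```text
time: 9.5
tool_pos: [577.3, -163.8, 26.2]
tcp_rot: [-3.141, 0.0, -0.635]
contact_force: [0.4, 1.0, -0.8]
grip_width: 8.7
```

Run:
```python
from h import *
o=bot.get_obs(); c=snap('scene','s3',(260,160,400,260),5); print(o['time'],o['tool_pos'],o['contact_force'],o['grip_width'])
```

```text
9.5 [ 577.28371831 -163.77081546   26.18098864] [ 0.3648202   1.03514569 -0.78719956] 8.665533211068013
```

View pics/s3.png

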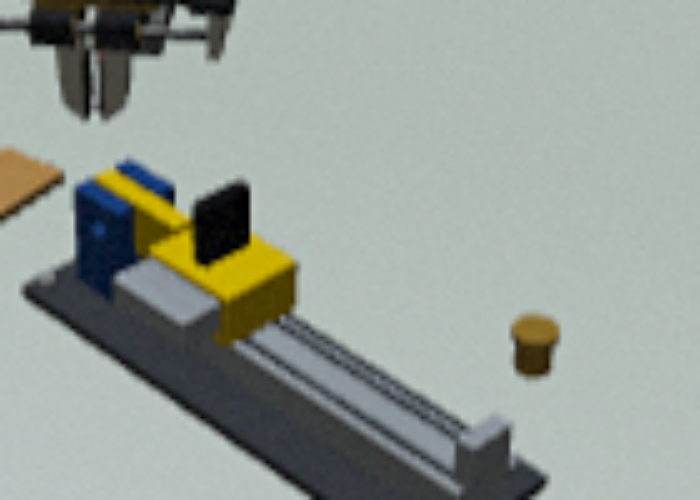

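The stop is in the fork, but the pin is hidden behind the fingers here. I'll check with the wrist and top cameras.

Run:
```python
from h import *
a=imaging.capture('wrist');b=imaging.capture('top'); np.savez('pics/t4.npz',**b)
A=cv2.resize(a['pixels'][150:330,200:440],(720,540)); B=cv2.resize(b['pixels'][170:250,370:470],(675,540))
cv2.imwrite('pics/c4.png',cv2.resize(np.hstack([A,B])[:,:,::-1],(800,310)))
```

```text
(no output)
```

View pics/c4.png

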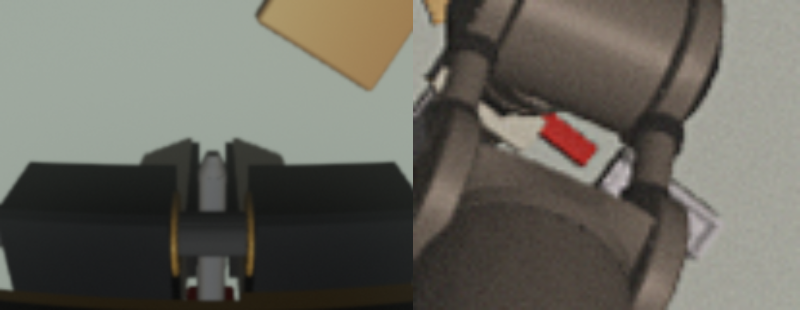

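The pin is held by its shank and the red handle is clear of the sleeve mouth. I'll check whether it droops.

Run:
```python
from h import *
c=dict(np.load('pics/t4.npz')); P=cloud(c)
hsv=cv2.cvtColor(c['pixels'],cv2.COLOR_RGB2HSV); m=((hsv[...,0]<8)|(hsv[...,0]>172))&(hsv[...,1]>130); m[:170]=0;m[250:]=0;m[:,:380]=0;m[:,470:]=0
p=P[m]; print(len(p),cv2.minAreaRect(p[:,:2].astype(np.float32)))
o=np.array([577.3,-163.8]); d=np.array([.597,.802]); s=(p[:,:2]-o)@d
ok=(p[:,2]<70); print(np.polyfit(s[ok],p[ok,2],1),s.min(),s.max(),np.median(p[:,2]))
```

```text
93 ((522.9352416992188, -113.15432739257812), (38.03655242919922, 280.08148193359375), 3.464998483657837)
[ 0.13195783 47.94561316] -105.80807633124883 102.96148722704953 38.08614135108792
```

play_rows(
  moves=[
    {"linear":[3,8,0],"turn":0,"fingers":-1},
    {"linear":[0,14,0],"turn":-0.14,"fingers":-1},
    {"linear":[-8,14,0],"turn":-0.28,"fingers":-1},
    {"linear":[-16,14,0],"turn":-0.42,"fingers":-1},
    {"linear":[-24,14,0],"turn":-0.56,"fingers":-1},
    {"linear":[-29,14,0],"turn":-0.708,"fingers":-1},
    {"linear":[-29,14,-8],"turn":-0.708,"fingers":-1},
    {"linear":[-29,14,-16],"turn":-0.708,"fingers":-1},
  ],
)

```text
time: 10.45
tool_pos: [547.6, -151.9, 10.1]
tcp_rot: [-3.141, -0.001, -1.341]
contact_force: [-0.1, -0.1, -1.3]
grip_width: 8.6
```

play_rows(
  moves=[
    {"linear":[0,0,-4],"turn":0,"fingers":-1},
    {"linear":[0,0,-7],"turn":0,"fingers":-1},
    {"linear":[0,0,-8.4],"turn":0,"fingers":-1},
    {"linear":[0,0,-8.4],"turn":0,"fingers":-1},
  ],
)

```text
time: 10.85
tool_pos: [547.4, -151.5, 1.8]
tcp_rot: [3.141, 0.0, -1.343]
contact_force: [0.0, 0.2, -0.0]
grip_width: 8.7
```

play_rows(
  moves=[
    {"linear":[0,0,0],"turn":0,"fingers":-0.4},
    {"linear":[0,0,0],"turn":0,"fingers":-0.4},
    {"linear":[0,0,0],"turn":0,"fingers":-0.4},
    {"linear":[0,0,10],"turn":0,"fingers":-0.4},
    {"linear":[0,0,60],"turn":0,"fingers":0},
    {"linear":[-30,-6,100],"turn":0,"fingers":0},
    {"linear":[-69,-16,130],"turn":0,"fingers":0},
    {"linear":[-69,-16,130],"turn":0,"fingers":0},
  ],
)

```text
time: 11.65
tool_pos: [477.1, -168.9, 136.9]
tcp_rot: [-3.138, -0.005, -1.345]
contact_force: [-0.3, -0.3, 0.5]
grip_width: 45.5
```

play_rows(
  moves=[
    {"linear":[0,0,0],"turn":0,"fingers":0},
  ],
)

```text
time: 11.75
tool_pos: [478.7, -168.1, 133.7]
tcp_rot: [-3.139, -0.002, -1.345]
contact_force: [1.0, -0.4, -0.1]
grip_width: 45.7
```

Run:
```python
from h import *
o=bot.get_obs(); c=snap('wrist','w5',(200,60,440,240),3); print(o['time'],o['tool_pos'],o['tcp_rot'])
P=wcloud(c,o); np.save('pics/Pw5.npy',P)
hsv=cv2.cvtColor(c['pixels'],cv2.COLOR_RGB2HSV); H,S,V=[hsv[...,i] for i in range(3)]
red=((H<8)|(H>172))&(S>130)&(P[...,2]>10)&(P[...,2]<30)
k,l,st,_=cv2.connectedComponentsWithStats(red.astype(np.uint8)); i=1+np.argmax(st[1:,4]); p=P[l==i]
print('handle',st[i],cv2.minAreaRect(p[:,:2].astype(np.float32)),p.mean(0))
X,Y,Z=[P[...,i] for i in range(3)]
m=(Z>9)&(Z<30)&(S<80)&(X>485)&(X<590)&(Y>-190)&(Y<-120)&(c['range_z']>0)
k,l,st,_=cv2.connectedComponentsWithStats(m.astype(np.uint8)); i=1+np.argmax(st[1:,4]); p=P[l==i]
print('shank',st[i],cv2.minAreaRect(p[:,:2].astype(np.float32)),p.mean(0))
```

```text
11.75 [ 478.65965774 -168.069094    133.71352199] [-3.13902474e+00 -2.14374215e-03 -1.34516279e+00]
handle [313 172  18  48 827] ((473.48565673828125, -167.2708740234375), (45.94132614135742, 15.728658676147461), 12.386391639709473) [ 474.04686357 -166.90658496   17.44703016]
shank [312 103  20  71 729] ((525.4271240234375, -155.0162353515625), (63.146583557128906, 17.49655532836914), 13.512809753417969) [ 524.91572779 -155.42845027   12.43171415]
```

View pics/w5.png

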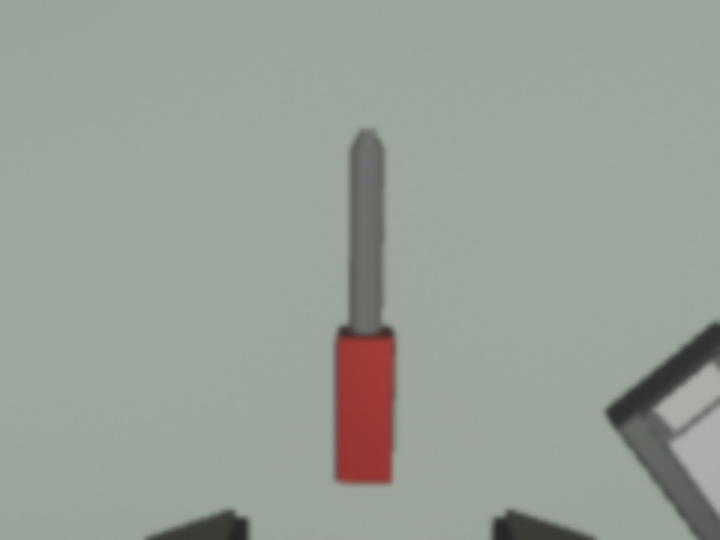

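The pin lies flat, with the handle centre at crop (365,405) and the tip at (367,130). Handle centre in the world is about (473.7,-167), yaw about 0.22. I'll take the handle about 10 mm behind its middle.

play_rows(
  moves=[
    {"linear":[-14.7,-1.3,-40],"turn":0.002,"fingers":0},
    {"linear":[-14.7,-1.3,-80],"turn":0.002,"fingers":0},
    {"linear":[-14.7,-1.3,-115],"turn":0.002,"fingers":0},
    {"linear":[-14.7,-1.3,-129.5],"turn":0.002,"fingers":0},
    {"linear":[-14.7,-1.3,-129.5],"turn":0.002,"fingers":0},
    {"linear":[-14.7,-1.3,-129.5],"turn":0.002,"fingers":-1},
    {"linear":[-14.7,-1.3,-129.5],"turn":0.002,"fingers":-1},
    {"linear":[-14.7,-1.3,-129.5],"turn":0.002,"fingers":-1},
  ],
)

```text
time: 12.6
tool_pos: [463.8, -168.6, 1.9]
tcp_rot: [3.141, 0.001, -1.342]
contact_force: [-0.5, -0.2, -1.1]
grip_width: 26.5
```

play_rows(
  moves=[
    {"linear":[0,0,0],"turn":0,"fingers":-1},
    {"linear":[0,0,0],"turn":0,"fingers":-1},
    {"linear":[0,0,0],"turn":0,"fingers":-1},
    {"linear":[0,0,0],"turn":0,"fingers":-1},
  ],
)

```text
time: 13.0
tool_pos: [463.6, -168.8, 2.5]
tcp_rot: [3.141, 0.0, -1.342]
contact_force: [0.0, 1.0, -1.7]
grip_width: 17.8
```

play_rows(
  moves=[
    {"linear":[0,0,20],"turn":0,"fingers":-1},
    {"linear":[0,0,51],"turn":0,"fingers":-1},
    {"linear":[10,34,51],"turn":0,"fingers":-1},
    {"linear":[20,70,51],"turn":0,"fingers":-1},
    {"linear":[30,105,51],"turn":0,"fingers":-1},
    {"linear":[38,130.5,51],"turn":0,"fingers":-1},
    {"linear":[38,130.5,51],"turn":0,"fingers":-1},
    {"linear":[38,130.5,51],"turn":0,"fingers":-1},
  ],
)

```text
time: 13.8
tool_pos: [501.6, -38.1, 53.5]
tcp_rot: [3.141, -0.0, -1.34]
contact_force: [0.2, -0.3, -1.3]
grip_width: 17.7
```

Run:
```python
from h import *
o=bot.get_obs(); c=snap('wrist','w6',(180,50,460,260),2.8); print(o['time'],o['tool_pos'],o['tcp_rot'],o['contact_force'],o['grip_width'])
P=wcloud(c,o)
th=0.228; xh=np.array([np.cos(th),np.sin(th)]); yh=np.array([-xh[1],xh[0]])
t=P[...,:2]@xh; s=P[...,:2]@yh; Z=P[...,2]; np.savez('pics/w6c.npz',t=t,s=s,Z=Z)
hsv=cv2.cvtColor(c['pixels'],cv2.COLOR_RGB2HSV); H,S,V=[hsv[...,i] for i in range(3)]
ok=c['range_z']>0
print('tcp t,s',np.array(o['tool_pos'])[:2]@xh,np.array(o['tool_pos'])[:2]@yh)
def rep(n,m):
    k,l,st,_=cv2.connectedComponentsWithStats(m.astype(np.uint8))
    for i in range(1,k):
        if st[i,4]>30:
            q=l==i; p=P[q]
            print(n,st[i],'t',np.percentile(t[q],[1,50,99]).round(1),'s',np.percentile(s[q],[1,50,99]).round(1),'z',np.percentile(Z[q],[1,50,99]).round(1),np.polyfit(t[q],s[q],1)[0].round(4))
rep('blue',ok&(abs(Z-78)<4)&(H>95)&(H<130)&(S>80))
rep('shank',ok&(Z>50)&(Z<75)&(t>500)&(t<590)&(abs(s+150)<15)&(S<80))
rep('tongue/yellow',ok&(H>20)&(H<35)&(S>120)&(Z>60))
```

```text
13.8 [501.55753525 -38.06156072  53.47945516] [ 3.14122690e+00 -1.59289343e-04 -1.34040697e+00] [ 0.1597255  -0.31792148 -1.30418628] 17.742076981255277
tcp t,s 479.97438355163206 -150.44346017260875
blue [ 278    0   94   22 1982] t [596.7 601.  606.2] s [-169.6 -150.3 -130.5] z [74.4 77.4 79.1] -0.0474
shank [ 306   71   36  155 2665] t [512.3 543.  574.1] s [-156.2 -150.5 -141.3] z [56.6 63.6 66.8] -0.0155
tongue/yellow [ 101    0  176   62 6190] t [590.8 601.2 614.1] s [-112.7  -71.9  -33.8] z [ 60.7  73.3 103.8] -0.532
```

View pics/w6.png

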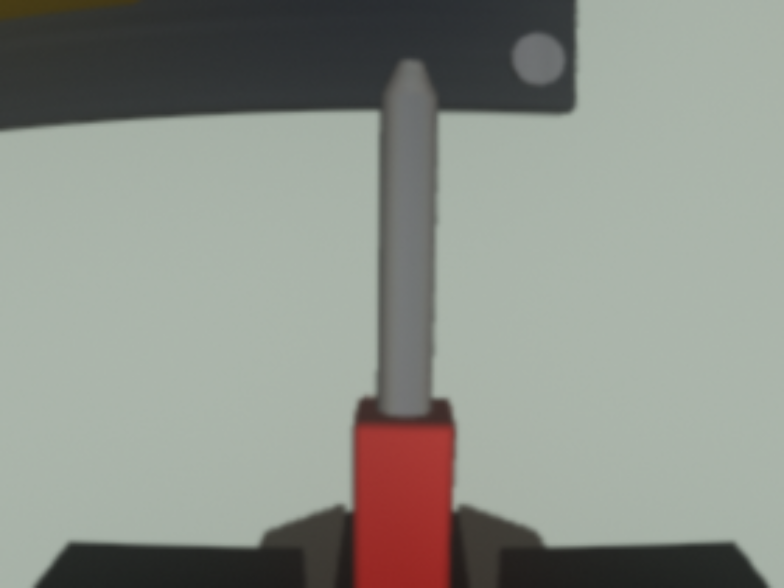

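The pin is level with the hole: cheek centre s=-150.05, pin/TCP s=-150.45. The tip is at crop (410,62), about 20 mm short of the cheek. Inserting gently.

play_rows(
  moves=[
    {"linear":[7.8,1.8,0],"turn":0,"fingers":-1},
    {"linear":[13.6,3.2,0],"turn":0,"fingers":-1},
    {"linear":[17.5,4.1,0],"turn":0,"fingers":-1},
    {"linear":[21.4,5.0,0],"turn":0,"fingers":-1},
    {"linear":[25.3,5.9,0],"turn":0,"fingers":-1},
    {"linear":[29.2,6.8,0],"turn":0,"fingers":-1},
    {"linear":[29.2,6.8,0],"turn":0,"fingers":-1},
  ],
)

```text
time: 14.55
tool_pos: [531.4, -31.4, 53.5]
tcp_rot: [-3.141, -0.0, -1.342]
contact_force: [-0.2, 1.2, -1.8]
grip_width: 17.4
```

play_rows(
  moves=[
    {"linear":[3.9,0.9,0],"turn":0,"fingers":-1},
    {"linear":[7.8,1.8,0],"turn":0,"fingers":-1},
    {"linear":[11.7,2.7,0],"turn":0,"fingers":-1},
    {"linear":[15.6,3.6,0],"turn":0,"fingers":-1},
    {"linear":[19.5,4.5,0],"turn":0,"fingers":-1},
    {"linear":[19.5,4.5,0],"turn":0,"fingers":-1},
  ],
)

```text
time: 15.15
tool_pos: [551.1, -26.9, 53.6]
tcp_rot: [-3.141, -0.0, -1.342]
contact_force: [0.6, 1.9, -1.9]
grip_width: 17.7
```

play_rows(
  moves=[
    {"linear":[3.9,0.9,0],"turn":0,"fingers":-1},
    {"linear":[7.8,1.8,0],"turn":0,"fingers":-1},
    {"linear":[11.7,2.7,0],"turn":0,"fingers":-1},
    {"linear":[15.6,3.6,0],"turn":0,"fingers":-1},
    {"linear":[19.5,4.5,0],"turn":0,"fingers":-1},
    {"linear":[23.4,5.4,0],"turn":0,"fingers":-1},
    {"linear":[23.4,5.4,0],"turn":0,"fingers":-1},
  ],
)

```text
time: 15.85
tool_pos: [574.6, -21.5, 53.6]
tcp_rot: [-3.141, -0.0, -1.342]
contact_force: [0.5, 1.6, -2.1]
grip_width: 17.5
```

play_rows(
  moves=[
    {"linear":[2.9,0.7,0],"turn":0,"fingers":-1},
    {"linear":[5.4,1.25,0],"turn":0,"fingers":-1},
    {"linear":[6.8,1.6,0],"turn":0,"fingers":-1},
    {"linear":[7.8,1.8,0],"turn":0,"fingers":-1},
    {"linear":[7.8,1.8,0],"turn":0,"fingers":-1},
  ],
)

```text
time: 16.35
tool_pos: [581.8, -19.9, 53.6]
tcp_rot: [-3.141, -0.0, -1.342]
contact_force: [-0.5, 1.3, -2.1]
grip_width: 17.5
```

play_rows(
  moves=[
    {"linear":[1,0.2,0],"turn":0,"fingers":-1},
    {"linear":[2,0.45,0],"turn":0,"fingers":-1},
    {"linear":[2.9,0.7,0],"turn":0,"fingers":-1},
    {"linear":[2.9,0.7,0],"turn":0,"fingers":-1},
  ],
)

```text
time: 16.75
tool_pos: [583.4, -19.4, 53.4]
tcp_rot: [3.139, 0.0, -1.342]
contact_force: [-5.8, -0.8, 1.1]
grip_width: 17.8
```

play_rows(
  moves=[
    {"linear":[1,0.2,0],"turn":0,"fingers":-1},
    {"linear":[2,0.45,0],"turn":0,"fingers":-1},
    {"linear":[2,0.45,0],"turn":0,"fingers":-1},
  ],
)

```text
time: 17.05
tool_pos: [583.6, -19.5, 53.2]
tcp_rot: [3.135, 0.001, -1.342]
contact_force: [-11.9, -4.0, 4.1]
grip_width: 17.6
```

play_rows(
  moves=[
    {"linear":[-2.6,-0.6,0],"turn":0,"fingers":-1},
    {"linear":[-2.6,-0.6,0],"turn":0,"fingers":-1},
    {"linear":[-2.6,-0.6,0],"turn":0,"fingers":0},
    {"linear":[-2.6,-0.6,0],"turn":0,"fingers":0},
    {"linear":[-2.6,-0.6,0],"turn":0,"fingers":0},
    {"linear":[-2.6,-0.6,0],"turn":0,"fingers":0},
    {"linear":[-2.6,-0.6,30],"turn":0,"fingers":0},
    {"linear":[-2.6,-0.6,75],"turn":0,"fingers":0},
  ],
)

```text
time: 17.85
tool_pos: [582.2, -19.0, 126.9]
tcp_rot: [3.136, 0.002, -1.342]
contact_force: [1.3, -0.8, 0.3]
grip_width: 46.0
```

play_rows(
  moves=[
    {"linear":[-20,-5,40],"turn":0,"fingers":0},
    {"linear":[-60,-15,60],"turn":0,"fingers":0},
    {"linear":[-60,-15,60],"turn":0,"fingers":0},
    {"linear":[-60,-15,60],"turn":0,"fingers":0},
  ],
)

```text
time: 18.25
tool_pos: [524.1, -34.5, 189.5]
tcp_rot: [-3.139, -0.001, -1.343]
contact_force: [0.8, -0.1, -0.5]
grip_width: 45.9
```

Run:
```python
from h import *
o=bot.get_obs(); c=snap('wrist','w7',(180,0,460,260),2.2); b=snap('scene','s7'); print(o['time'],o['tool_pos'],o['contact_force'],o['grip_width'])
A=cv2.resize(c['pixels'][0:220,180:460],(509,400)); B=cv2.resize(b['pixels'][170:260,260,None].reshape(-1,1,3) if 0 else b['pixels'][170:260,260:325],(289,400))
cv2.imwrite('pics/c7.png',np.hstack([A,B])[:,:,::-1])
P=wcloud(c,o); th=.228; xh=np.array([np.cos(th),np.sin(th)]); yh=np.array([-xh[1],xh[0]])
t=P[...,:2]@xh; s=P[...,:2]@yh; Z=P[...,2]; ok=c['range_z']>0
hsv=cv2.cvtColor(c['pixels'],cv2.COLOR_RGB2HSV); H,S,V=[hsv[...,i] for i in range(3)]
def rep(n,m):
    k,l,st,_=cv2.connectedComponentsWithStats(m.astype(np.uint8))
    for i in range(1,k):
        if st[i,4]>15:
            q=l==i; print(n,st[i],'t',np.percentile(t[q],[2,50,98]).round(1),'s',np.percentile(s[q],[2,50,98]).round(1),'z',np.percentile(Z[q],[2,50,98]).round(1))
rep('red',ok&((H<8)|(H>172))&(S>130)&(t>480))
rep('blue',ok&(abs(Z-78)<4)&(H>95)&(H<130)&(S>80))
rep('tip',ok&(Z>50)&(Z<72)&(t>642)&(t<680)&(abs(s+150)<12))
rep('fin',ok&(Z>106)&(Z<120)&(t>580)&(V<90))
```

```text
18.25 [524.0750526  -34.4728154  189.45150718] [ 0.75293031 -0.14523965 -0.48846479] 45.88961021994885
red [311  89  21  51 995] t [550.8 573.7 595.4] s [-157.9 -149.6 -138.6] z [10.2 66.3 68.2]
blue [299  38  46  14 603] t [629.3 634.7 640.4] s [-169.2 -150.5 -131.1] z [75.7 77.5 79. ]
blue [299  74  47  14 606] t [597.5 602.8 608.1] s [-169.3 -150.5 -130.9] z [76.  77.5 78.9]
tip [317  23  11  15 144] t [643.9 649.6 657.6] s [-155.  -150.5 -146. ] z [61.9 64.7 66.7]
fin [206  40  17  45 674] t [601.8 618.3 635.2] s [-71.4 -67.2 -60.8] z [107.  113.8 115.7]
fin [594  40  19  25 269] t [653.8 663.6 677.2] s [-448.1 -436.7 -431.8] z [106.2 111.6 119.7]
```

View pics/c7.png

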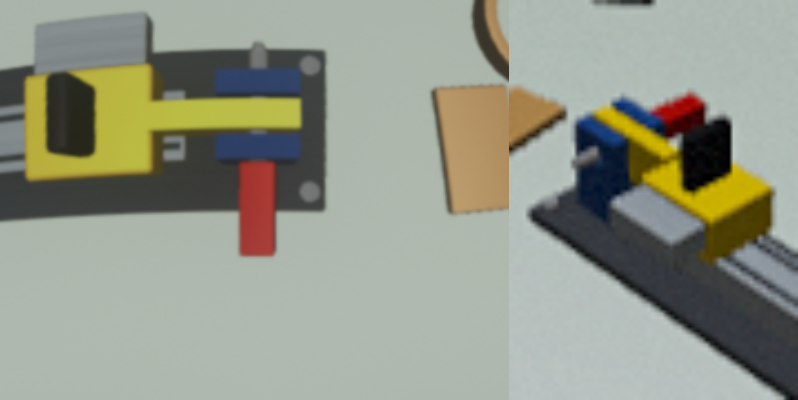

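The handle sits against the near cheek (crop (257,162)), and the tip comes out beyond the far cheek at (258,50). It measures about 17.5 mm out, and the arm is clear. Handing in.

```bash
python3 -c "
from h import *
print(bot.close_job())"
```

```text
the job is handed in; nothing more can be done
None
```

The stop is pinned in the fork, and I handed the job in at about 18.4 s of the 67 s allowed; no verdict was reported.

- **Stop:** I gripped the fin and slid the stop about 109 mm, until it pressed on its end stop with 15 N.
- **Pin:** I drew it from the sleeve by its tip, laid it flat and took it again by the handle. I then pushed it through until the handle met the fork with about 12 N, released it and moved the arm away.

**Last checks**, from the wrist camera and the arm after release:
- The handle front is at the near cheek face, within about 2 mm.
- The tip is about 17.5 mm out of the far cheek (18 mm when home).
- The pin is in line with the holes to within about 0.5 mm.
- The fin is about 83 mm from the fork centre in the image, against a nominal 85 mm. That is within camera error, and a pin through all three holes means they are lined up.
- The arm shows no contact force.
- The offcut and tape look undisturbed in the last picture. I did not re-measure the positions of the other loose things, but nothing was bumped on the way.

The only disagreement was the first camera estimate of the hole line, which was about 1.7 mm off the position found by pressing the stop home. The close-up before inserting agreed with the pressed position to within 0.5 mm.

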